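# Set the tap on an antenna coil and key the tuner

## Robot

A 7-joint arm with a two-finger parallel gripper is mounted at the origin on the work surface. World frame = base frame: x ahead of the robot, y to its left, z up, the work surface at z = 0. Lengths are in mm, angles in rad, forces in N, time in s.
With the tool pointing down it reaches from about 400 to 850 mm from the base axis. Payload 4.5 kg.
Tool frame: the origin (TCP) lies at the very end of the fingers, on their centre line; the grasp point (between the pads) lies behind it (grip_point_offset is the z of the grasp point in the tool frame, in mm); z points along the fingers, x is the direction in which the jaws open and shut, and the axes are right-handed (so a half turn about z gives the same grasp; the last joint's range is limited). The gripper opens to 88 mm and grips with 3 to 60 N. Pads are 18 mm wide; open, the fingers measure 123 mm over their backs; the gripper's body (75 mm by 187 mm) begins 45 mm behind the grasp point.
Start: joints at [1.288, 0.689, -0.195, 1.565, 0.157, 0.902, -0.215], TCP at [194.735, -593.915, 200.143] pointing down, gripper open.
Joint ranges: [-3.01, 3.01], [-0.46, 2.08], [-1.47, 1.51], [0.13, 2.56], [-1, 4.14], [0.04, 2.09], [-2.66, 2.66]. Speed limits (rad/s): [2.57, 2.57, 3.14, 3.14, 3.14, 3.14, 3.14].

## Interface

Orientations are given as a unit quaternion [x, y, z, w].
In Python, from rig import * gives the robot as it stands. The module is installed in compiled form; this text tells all that it offers.
- The arm moves only by the tool send_rows, never from a script. Its argument "commands" is a list that holds one entry, the list of rows, each a list of 7 numbers: the turn, a rotation vector about the world's x, y, z in rad, then the shift along the world's x, y, z in cm, then the finger opening in cm, from 0 to 8.81. In form: [[[wx, wy, wz, tx, ty, tz, gripper], ...]]. A call has 1 to 8 rows; each row shifts and turns the pose as measured when the row begins; what a row does not reach is not made up. A row lasts 1/12 s, in which the tool goes at most 41.7 mm and 7.16 degrees, less where a joint would pass 70% of its speed; a pose out of reach is approached as far as the arm can. A call is refused whole if a number of a shift passes 4.17 or a number of a turn 0.125, either way. A call with a gripper value outside its range is refused whole. The fingers move at their own pace and stop on an object; "grip_force" is the grip in N (left out, the last holds). Time passes only in rows, so rows that do not move let the fingers close. It gives the time, the measured TCP pose, the force and the opening at its end, in the units of the state.
- read_state(): the state, without advancing time (a new reading comes with each control period).
- read_camera(name): name is "scene" or "top"; returns a dict with "img" (480x640x3 uint8, red, green, blue), "intrinsics" (3x3 intrinsics, pixels), "dist" ([k1, k2, p1, p2, k3] as OpenCV has them; the pictures are not rectified), "origin" and "orientation" of the camera in the world. Camera axes: x right, y up, looking along -z (the intrinsics and any distortion apply to the point x, -y, -z); pixel columns grow to the right and rows downward; lengths in mm; the calibration is good to about 2 mm. A picture is of the moment at which its call begins. There is no depth.
- finish_job(): hands the job in, once; it reports no verdict.
The state is a dict: "t": time; "q": joint angles; "qvel": joint speeds; "joint_torque": joint torques, N m; "eef_pos": TCP position; "orientation": TCP orientation; "wrist_force": force on the tool from outside, world axes, zero at the start; "wrist_torque": the same for the moment, N m; "finger_gap": finger opening in mm.
Only numpy, scipy, OpenCV 4.12 (cv2) and the standard library are available. Lean on these libraries where they do the work, as an engineer would, in place of code of your own. Each camera call takes 0.05 s, during which the arm holds its last target. There are 200 camera calls.

## Task

Push the slider of the antenna coil along its rail, by the side of its upright fin and without pinching or gripping it, until its sprung pin clicks into the groove between the two ridges of the steel stop clip. Then, leaving the slider in its click stop, press the round button on top of the tuner box fully down and let it come up again. Leave the meter box untouched and everything else on the desk where it stands.

Things in the scene. Friction and masses are not known exactly. Their poses are not given: they have to be found in the camera images.
- coil_unit: Slide-tap coil, fixed: black plate 155 x 340 x 12 mm with an aluminium rail along it; parallel to the rail, on the side away from the robot, a copper coil (44 mm across, end posts 72 mm high). Origin: on the desk under the rail's middle. y axis along the rail, x across it towards the coil (coil axis at x = +66 mm, plate from x = -58 to +98 mm). Turned up to 0.4 rad.
- tap (a joint): Slider's place on the rail, m, 0 to 0.22, growing to coil_unit's +y; at 0 its middle is at y = -110 mm. Starts at 0 to 0.05 and must always go to +y. It slides at about 0.8 N; climbing a ridge takes about 8 N, then it jumps some 6 mm ahead into the groove and the push falls away; about 8 N more drives it out over the far ridge.
- stop_clip (a joint): Place of the stop clip along the rail in m, same zero and direction as joint tap: the slider is in the groove when both joints read the same. Between 0.11 and 0.18, clamped: it does not yield to the pin.
- fin_top (a point): Middle of the fin's top edge, 84 mm above the desk. Fin: upright black plate 34 mm wide across the rail, centred on it, 12 mm thick along the rail, 34 to 84 mm above the desk, on a grey carriage 40 x 44 mm. A grey arm 18 mm wide, top 42 mm above the desk, reaches from it to x = -55 mm and bears the brass pin. Axes as coil_unit.
- tap_pin (a point): Tip of the sprung brass pin (8 mm across) under the slider's arm, 42 mm to the -x side of the rail, level with the fin's middle along the rail; 25 mm above the desk. Axes as coil_unit.
- stop_valley (a point): Middle of the stop clip's groove, 25 mm above the desk, 42 mm to the -x side of the rail. The clip is a steel block 34 x 30 mm with two rounded ridges across it, 15 mm apart, tops 25 mm above the desk, the groove between them. The slider's arm passes over it. Axes as coil_unit.
- fin_back: The half of the fin facing -y of coil_unit (6 mm thick): the face to push on. Origin: on the desk under the fin's middle.
- fin_front: The half of the fin facing +y of coil_unit (6 mm thick). Fingers that press on both halves at once count as gripping. Origin: on the desk under the fin's middle.
- tuner: Tuner, a fixed grey box 110 x 100 mm, top 64 mm above the desk, with two black knobs on its front (-x) and one white round button on top in the middle. To the left or to the right of the coil. Origin: on the desk under its middle.
- tune_top (a point): Middle of the top of the tuner's button (32 mm across), 86 mm above the desk while released.
- tune (a joint): How far the tuner's button is pressed, m: 0 released, 0.006 fully down (takes 5 N straight down); springs back.
- meter: Meter, a fixed grey box of the tuner's size but with a paper-white dial in front and vent slits and no button on top; stands at the other side of the coil. Not to be touched. Origin: on the desk under its middle.
- adapter: Loose coax adapter standing upright, 18 mm across, 36 mm high, just in front of the coil unit. Origin: centre of its underside.
- plug: Loose plug standing upright, 20 mm across, 40 mm high, just behind the coil unit. Origin: centre of its underside.
- screwdriver: Loose screwdriver, 150 mm long, lying near the robot. Origin: under its middle; x axis along it.
- paddle_key: Loose twin-paddle Morse key, 100 x 70 x 41 mm, near the robot. Origin: centre of its underside.
- pen_pot: Loose black pen pot, 76 mm across, with pens to 155 mm high, beyond the coil. Origin: centre of its underside.
- bottle: Loose small white bottle, 44 mm across, 110 mm high, beyond the coil. Origin: centre of its underside.
- mug: Loose white mug, 80 mm across, 90 mm high, near the robot on its right. Origin: centre of its underside.

How it is judged (in metres and radians):
On the way, in this order (a step that is already met when the one before it is completed fails the run):
1. the slider's pin rests in the groove of the stop clip (horizontal distance between tap_pin and stop_valley below 0.003 m and velocity of joint tap between -0.02 and 0.02 m/s), for 0.3 s.
2. then the tuner's button is fully down, the pin still in the groove (horizontal distance between tap_pin and stop_valley below 0.003 m and value of joint tune above 0.0045 m), for 0.04 s.
At the end, for the whole second after the job is handed in: The pin is at rest within 3 mm of the middle of the groove between the clip's ridges, the clip has not shifted by 3 mm, the tuner's button is up again (less than 1.5 mm down), and all loose things stand within 20 mm of where they were (horizontal distance between tap_pin and stop_valley below 0.003 m and distance of stop_valley from where it was at the start of the episode below 0.003 m and value of joint tune below 0.0015 m and velocity of joint tap between -0.005 and 0.005 m/s and distance of each of adapter, plug, screwdriver, paddle_key, pen_pot, bottle, mug from where it was at the start of the episode below 0.02 m); the robot touches nothing.
It fails at once if the slider is gripped: fingers press on both halves of its fin at once (contact force between the fingers and fin_back above 1.5 N and contact force between the fingers and fin_front above 1.5 N).
It fails at once if the stop clip is shifted along the rail (not (distance of stop_valley from where it was at the start of the episode below 0.003 m)).
It fails at once if the meter is touched (contact force between anything else and meter above 2 N).
It fails at once if a bystander is moved, lifted or knocked over (distance of any of adapter, plug, screwdriver, paddle_key, pen_pot, bottle, mug from where it was at the start of the episode above 0.02 m).
It also fails if it takes over 61 s, if anything falls off the work surface, if the arm or the gripper's body presses on something with over 40 N, if the wrist force passes 120 N, or if a joint passes its speed limit or range.

## Working session

There is one attempt and no reset: what is moved stays moved. The work goes in short steps, Python scripts to look and compute and a tool call to move; the robot and the scene stay as the last step left them, time stands still between calls to the robot, and variables do not carry over. Pictures are saved under pics/ and viewed, about 8 in all and at most 12, crops included, and the job is handed in when it is done.

Besides the shell and the picture viewer there is one more tool, called after ">>>" in YAML: its name, and indented under it one key for each argument. send_rows: Moves the arm, as the interface text tells. Its arguments: {"type":"object","properties":{"commands":{"type":"array"},"grip_force":{"type":"number"}},"required":["commands"]}

```bash
mkdir -p pics
cat > h.py <<'E'
from rig import *
import numpy as np, cv2
from scipy.spatial.transform import Rotation as R
def mats(c):
    o=c["orientation"]; o=np.array(o,float)
    Rm=R.from_quat(o).as_matrix() if o.size==4 else o.reshape(3,3)
    return Rm,np.array(c["origin"],float),np.array(c["intrinsics"],float).reshape(3,3),np.array(c["dist"],float)
def ray(c,uv,z):
    Rm,o,K,d=mats(c)
    n=cv2.undistortPoints(np.array(uv,float).reshape(-1,1,2),K,d).reshape(-1,2)
    v=np.c_[n[:,0],-n[:,1],-np.ones(len(n))]@Rm.T
    return o+v*((z-o[2])/v[:,2])[:,None]
def proj(c,P):
    Rm,o,K,d=mats(c)
    p=(np.array(P,float).reshape(-1,3)-o)@Rm; p=p*[1,-1,-1]
    return cv2.projectPoints(p,np.zeros(3),np.zeros(3),K,d)[0].reshape(-1,2)
def save(img,n): cv2.imwrite("pics/"+n,img[:,:,::-1])
E
python3 - <<'E'
from h import *
import pickle
s=read_state(); print({k:np.round(v,3) for k,v in s.items()})
for n in("top","scene"):
    c=read_camera(n); pickle.dump(c,open(n+".pkl","wb")); save(c["img"],n+"0.png"); print(n,c["origin"],c["orientation"],c["intrinsics"],c["dist"])
E
```

```text
{'t': np.float64(0.0), 'q': array([ 1.288,  0.69 , -0.194,  1.566,  0.157,  0.903, -0.215]), 'qvel': array([ 0.001,  0.001, -0.001,  0.001, -0.   ,  0.   ,  0.   ]), 'joint_torque': array([-0.0000e+00, -5.2756e+01, -1.2670e+00, -1.5343e+01, -5.3000e-02,
        7.0000e-03,  0.0000e+00]), 'eef_pos': array([ 194.414, -593.258,  199.315]), 'orientation': array([ 0.81 , -0.587, -0.001, -0.   ]), 'wrist_force': array([ 0.114, -0.903,  0.15 ]), 'wrist_torque': array([ 0.034, -0.043, -0.024]), 'finger_gap': np.float64(88.251)}
top [ 398.96233796  -18.76059828 1116.40286389] [-0.05528289  0.03405984  0.70967528 -0.70153028] [[480.26673643   0.         314.7048387 ]
 [  0.         480.26673643 238.92618652]
 [  0.           0.           1.        ]] [-0.0659782  0.         0.         0.         0.       ]
scene [1026.43762662 -618.52217972  901.73527122] [0.34984334 0.12023523 0.28429522 0.88449384] [[611.71703421   0.         321.69611643]
 [  0.         611.71703421 246.15007051]
 [  0.           0.           1.        ]] [-0.08767835  0.          0.          0.          0.        ]
```

View pics/top0.png

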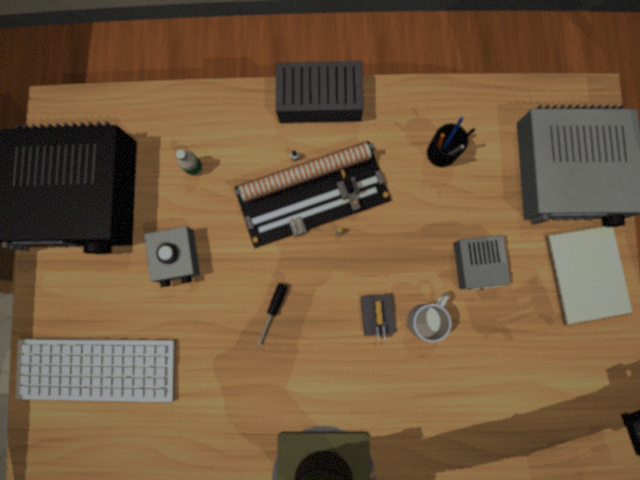

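View pics/scene0.png

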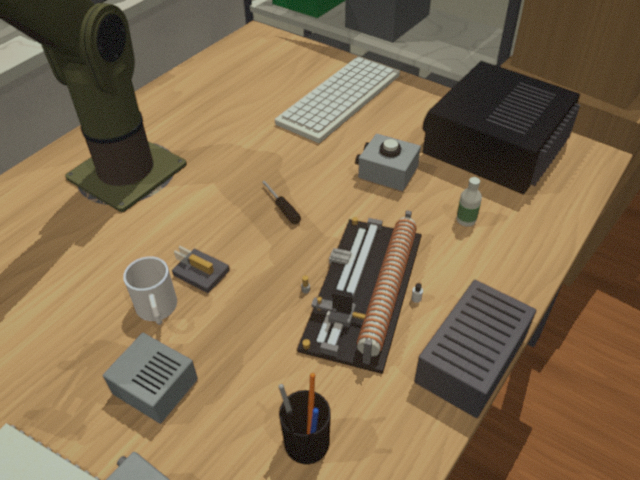

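Top view: the tuner with its white button is at (167,254), the coil unit around (312,195), the fin near (348,188), the clip near (298,226), the adapter at (340,231), and the meter at (482,262). In the scene view the fin is at about (345,290). I'll zoom in with both cameras.

Run:
```python
from h import *
import pickle
a=pickle.load(open("top.pkl","rb"))["img"][135:250,230:400]; b=pickle.load(open("scene.pkl","rb"))["img"][205:375,290:430]
A=cv2.resize(a,None,fx=4.7,fy=4.7,interpolation=cv2.INTER_CUBIC); B=cv2.resize(b,None,fx=3.5,fy=3.5,interpolation=cv2.INTER_CUBIC)
f=lambda x:np.clip((x/255.)**.6*255,0,255).astype(np.uint8)
save(f(A),"a.png");save(f(B),"b.png")
```

```text
(no output)
```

View pics/a.png

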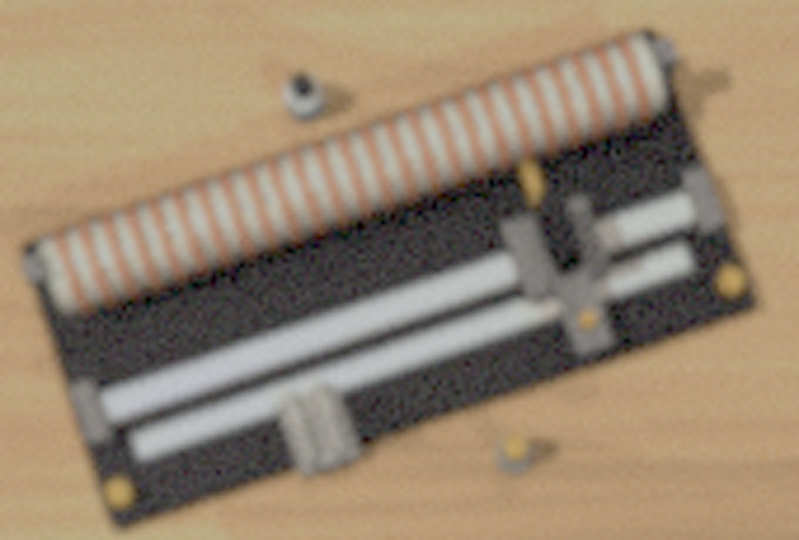

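View pics/b.png

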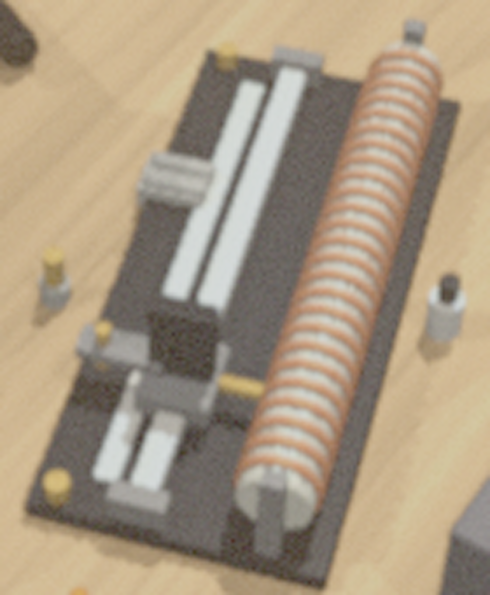

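```bash
cat > fit.py <<'E'
from h import *
import pickle
from scipy.optimize import least_squares
T=pickle.load(open("top.pkl","rb"));S=pickle.load(open("scene.pkl","rb"))
ta=lambda p:(np.array(p,float)+.5)/4.7-.5+[230,135]
sb=lambda p:(np.array(p,float)+.5)/3.5-.5+[290,205]
def W(p,P): # unit->world
    c,s=np.cos(p[2]),np.sin(p[2]);P=np.array(P,float).reshape(-1,3)
    return np.c_[p[0]+c*P[:,0]-s*P[:,1],p[1]+s*P[:,0]+c*P[:,1],P[:,2]]
tw=[[-58,170,12],[-58,-170,12]];tp=ta([[118,527],[757,305]])
sw=[[-58,170,12],[98,170,12],[98,-170,12],[-58,-170,12]];sp=sb([[210,52],[458,100],[325,588],[30,515]])
f=lambda p:np.r_[(proj(T,W(p,tw))-tp).ravel(),(proj(S,W(p,sw))-sp).ravel()]
E
python3 - <<'E'
from fit import *
r=least_squares(f,[550,0,.3]);p=r.x;print(p,np.round(r.fun,1))
np.save("p.npy",p)
def U(w): 
    w=w-np.r_[p[:2],0];c,s=np.cos(p[2]),np.sin(p[2]);return np.round(np.c_[c*w[:,0]+s*w[:,1],-s*w[:,0]+c*w[:,1]],1)
# raw scans along unit y at x=-42 over clip, z=25
for n,c in(("T",T),("S",S)):
    g=cv2.cvtColor(c["img"],cv2.COLOR_RGB2GRAY).astype(np.float32)
    ys=np.arange(-20,90,2.)
    acc=0
    for x in np.arange(-52,-33,2): 
        q=proj(c,W(p,[[x,y,24] for y in ys])).astype(np.float32); acc=acc+cv2.remap(g,q[:,0],q[:,1],cv2.INTER_LINEAR).ravel()
    print(n,[(int(y),int(v/10)) for y,v in zip(ys,acc)])
print("fin S edge z84",U(ray(S,sb([[150,308],[218,318],[185,303]]),84)))
print("fin T z84",U(ray(T,ta([[545,215],[580,265],[560,240]]),84)))
print("dot",U(ray(T,ta([588,320]),46)),U(ray(S,sb([103,328]),46)),U(ray(T,ta([588,320]),55)),U(ray(S,sb([103,328]),55)))
for z in(36,): print("adapter",ray(T,ta([516,447]),z),ray(S,sb([53,258]),z))
print("button",ray(T,[[167,254]],86),ray(S,[[391,145]],86))
E
```

```text
[6.31796199e+02 9.98908297e+00 3.28343324e-01] [ 0.6  0.5  2.1 -0.7 -0.9 -0.7  1.9  0.6  1.9 -0.5 -1.8 -1.8]
T [(-20, 28), (-18, 26), (-16, 27), (-14, 27), (-12, 29), (-10, 27), (-8, 24), (-6, 27), (-4, 29), (-2, 27), (0, 27), (2, 26), (4, 26), (6, 28), (8, 28), (10, 27), (12, 27), (14, 27), (16, 27), (18, 26), (20, 27), (22, 28), (24, 25), (26, 26), (28, 25), (30, 24), (32, 24), (34, 25), (36, 25), (38, 25), (40, 24), (42, 28), (44, 41), (46, 62), (48, 79), (50, 91), (52, 104), (54, 115), (56, 116), (58, 112), (60, 108), (62, 104), (64, 98), (66, 99), (68, 111), (70, 117), (72, 112), (74, 101), (76, 83), (78, 56), (80, 35), (82, 28), (84, 28), (86, 27), (88, 25)]
S [(-20, 53), (-18, 53), (-16, 53), (-14, 53), (-12, 53), (-10, 53), (-8, 52), (-6, 53), (-4, 52), (-2, 52), (0, 51), (2, 53), (4, 53), (6, 52), (8, 53), (10, 52), (12, 50), (14, 51), (16, 50), (18, 51), (20, 51), (22, 50), (24, 50), (26, 49), (28, 48), (30, 45), (32, 47), (34, 57), (36, 73), (38, 88), (40, 103), (42, 114), (44, 113), (46, 113), (48, 124), (50, 138), (52, 146), (54, 147), (56, 141), (58, 127), (60, 117), (62, 118), (64, 132), (66, 143), (68, 141), (70, 121), (72, 91), (74, 63), (76, 52), (78, 51), (80, 51), (82, 52), (84, 54), (86, 53), (88, 53)]
fin S edge z84 [[-17.7 -85.9]
 [ 15.9 -82.5]
 [ -2.1 -78. ]]
fin T z84 [[  4.4 -72.8]
 [-23.6 -80. ]
 [ -9.3 -75.3]]
dot [[-42.8 -79.1]] [[-45.7 -75.7]] [[-44.4 -78. ]] [[-43.5 -82.5]]
adapter [[556.86172085 -43.21488447  36.        ]] [[558.49215681 -47.12514237  36.        ]]
button [[501.25641778 335.49832936  86.        ]] [[509.38494432 332.65328347  86.        ]]
```

>>> send_rows:
  commands:
    - [[0,0,0,2.8,2.85,0,0],[0,0,0,2.8,2.85,0,0],[0,0,0,2.8,2.85,0,0],[0,0,0,2.8,2.85,0,0],[0,0,0,2.8,2.85,0,0],[0,0,0,2.8,2.85,0,0],[0,0,0,2.8,2.85,0,0],[0,0,0,2.8,2.85,0,0]]
  grip_force: 10

```text
t: 0.77
eef_pos: [411.1, -363.2, 195.8]
orientation: [0.802, -0.597, -0.004, 0.004]
wrist_force: [0.7, 0.0, -1.0]
finger_gap: 36.7
```

>>> send_rows:
  commands:
    - [[0,0,0,2.8,2.8,0,0],[0,0,0,2.8,2.8,0,0],[0,0,0,2.8,2.8,0,0],[0,0,0,2.8,2.8,0,0],[0,0,0,2.8,2.8,0,0],[0,0,0,2.8,2.8,0,0],[0,0,0,2.8,2.8,0,0],[0,0,0,2.8,2.8,0,0]]

```text
t: 1.43
eef_pos: [641.5, -124.7, 193.3]
orientation: [0.802, -0.597, -0.008, 0.005]
wrist_force: [0.6, -1.3, -0.0]
finger_gap: 0.5
```

>>> send_rows:
  commands:
    - [[0,0,0,1.0,1.5,0,0],[0,0,0,0,0,0,0],[0,0,0,0,0,0,0]]

```text
t: 1.68
eef_pos: [657.2, -95.6, 191.1]
orientation: [0.807, -0.59, -0.009, 0.001]
wrist_force: [0.6, -0.2, -1.2]
finger_gap: 0.7
```

>>> send_rows:
  commands:
    - [[0,0,0,0.7,-0.6,-2.5,0],[0,0,0,0.7,-0.6,-2.5,0],[0,0,0,0,0,-2.5,0],[0,0,0,0,0,-1,0],[0,0,0,0,0,0,0]]

```text
t: 2.1
eef_pos: [666.8, -117.8, 104.4]
orientation: [0.805, -0.594, -0.008, 0.004]
wrist_force: [0.4, 0.2, 0.6]
finger_gap: 0.6
```

Run:
```python
from h import *
import pickle
s=read_state();print(s["eef_pos"],s["orientation"])
t=read_camera("top");S=read_camera("scene")
for n,c in(("top1",t),("scene1",S)): pickle.dump(c,open(n+".pkl","wb"))
e=np.array(s["eef_pos"]);print(proj(S,e),proj(t,e))
a=S["img"][200:360,260:440].copy()
b=t["img"][200:310,120:230]
A=cv2.resize(a,None,fx=3.4,fy=3.4,interpolation=cv2.INTER_CUBIC);B=cv2.resize(b,(150,150))
save(A,"c.png")
```

```text
[ 666.78640035 -117.80624889  104.4123036 ] [ 0.80477627 -0.5935064  -0.0081316   0.00438107]
[[330.1129899 307.1698243]] [[373.75923257 174.26261714]]
```

View pics/c.png

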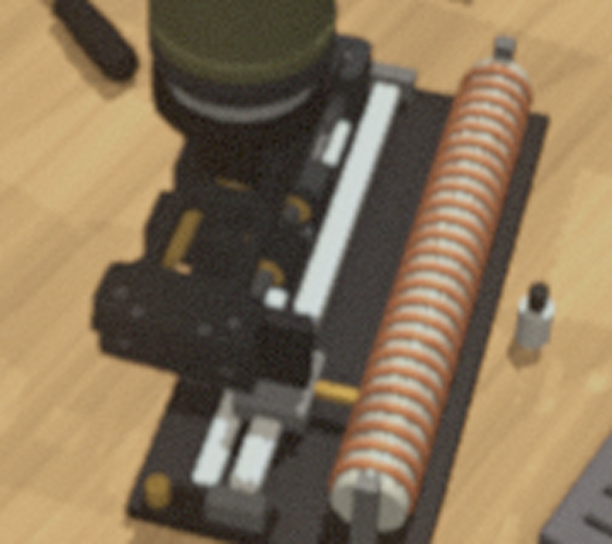

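The gripper is above and behind the fin. Its closed fingers end near crop (240,385), and the fin is at (285,345). I'll centre on the rail and go down behind the fin.

>>> send_rows:
  commands:
    - [[0,0,0,0.8,0.2,-2,0],[0,0,0,0,0,-2,0],[0,0,0,0,0,-1.1,0],[0,0,0,0,0,0,0]]

```text
t: 2.53
eef_pos: [680.9, -118.1, 62.5]
orientation: [0.804, -0.595, -0.001, 0.0]
wrist_force: [0.1, 0.0, -0.9]
finger_gap: 0.1
```

>>> send_rows:
  commands:
    - [[0,0,0,-0.6,0.2,-1,0],[0,0,0,0,0,0,0],[0,0,0,0,0,0,0]]

```text
t: 2.78
eef_pos: [677.2, -117.0, 56.7]
orientation: [0.804, -0.595, 0.002, -0.001]
wrist_force: [-1.1, 0.6, 0.6]
finger_gap: 0.4
```

>>> send_rows:
  commands:
    - [[0,0,0,-0.5,1.2,-0.2,0],[0,0,0,-0.45,1.2,0,0],[0,0,0,-0.45,1.2,0,0],[0,0,0,-0.4,1.2,0,0],[0,0,0,-0.4,1.2,0,0],[0,0,0,-0.4,1.2,0,0]]

```text
t: 3.28
eef_pos: [652.1, -40.5, 59.7]
orientation: [0.803, -0.596, 0.005, -0.003]
wrist_force: [0.2, 0.3, 0.1]
finger_gap: 0.5
```

```bash
cat >> h.py <<'E'
def unit(e):
    p=np.load("p.npy");w=np.array(e)[:2]-p[:2];c,s=np.cos(p[2]),np.sin(p[2]);return np.round([c*w[0]+s*w[1],-s*w[0]+c*w[1],e[2]],1)
E
python3 - <<'E'
from h import *
s=read_state();print(s["t"],unit(s["eef_pos"]),s["wrist_force"])
S=read_camera("scene");save(cv2.resize(S["img"][180:360,260:440],None,fx=3.3,fy=3.3,interpolation=cv2.INTER_CUBIC),"d.png")
E
```

```text
3.2833 [  2.9 -54.4  59.7] [0.21133084 0.34268179 0.09271977]
```

View pics/d.png

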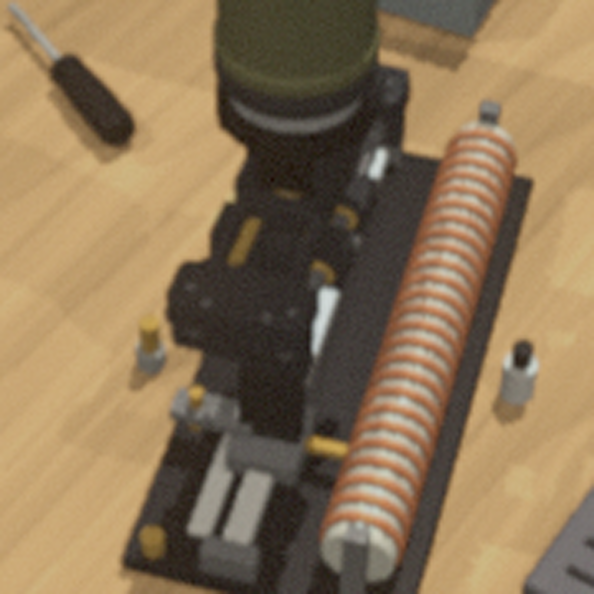

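Run:
```python
from h import *
from fit import W
p=np.load("p.npy")
s=read_state();S=read_camera("scene");t=read_camera("top");print(s["t"],unit(s["eef_pos"]),s["orientation"],s["q"])
f=lambda P:np.round((proj(S,W(p,P))-[260,180])*3.3)
print("tcp",f([2.9,-54.4,59.7]),"fin",f([[0,-79,84],[-17,-85,84],[17,-85,84],[17,-85,34]]),"armtop",f([[-42,-79,46]]))
print("tcp+z",f([[2.9,-54.4,120],[2.9,-54.4,180],[2.9,-148,120]]))
save(cv2.resize(t["img"][130:250,230:400],None,fx=4,fy=4,interpolation=cv2.INTER_CUBIC),"e.png")
```

```text
3.3333 [  3.6 -49.4  59.7] [ 0.80429318 -0.59420911  0.00356075 -0.0039163 ] [ 0.02919054  0.89370068 -0.08284645  1.59927538  0.10477615  0.64248372
 -1.3787031 ]
tcp [[293. 365.]] fin [[276. 369.]
 [241. 371.]
 [304. 385.]
 [302. 444.]] armtop [[200. 397.]]
tcp+z [[295. 291.]
 [297. 211.]
 [244. 430.]]
```

View pics/e.png

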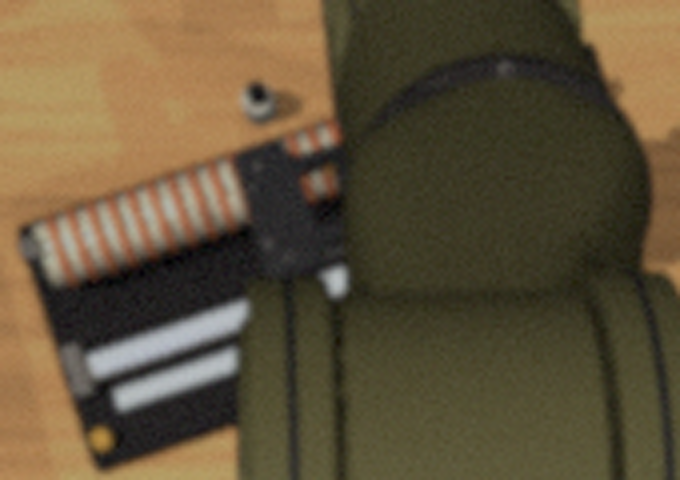

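Run:
```python
from h import *
from fit import W
import pickle
p=np.load("p.npy")
s=read_state();S=read_camera("scene")
print(s["t"],unit(s["eef_pos"]),s["wrist_force"],s["wrist_torque"])
S0=pickle.load(open("scene.pkl","rb"))
f=lambda I:np.clip((cv2.resize(I[240:340,290:390],None,fx=4,fy=4,interpolation=cv2.INTER_CUBIC)/255.)**.45*255,0,255).astype(np.uint8)
A=f(S["img"].copy());B=f(S0["img"].copy())
q=proj(S,np.vstack([W(p,[3.6,-49.4,z]) for z in(60,84,100)]));
for u in q: cv2.circle(A,tuple(int(v) for v in (u-[290,240])*4),3,(255,0,0),1)
save(np.hstack([B,A]),"g.png")
```

```text
3.4333 [  3.2 -54.   59.5] [0.60062234 0.69187942 0.33182078] [-0.06885516 -0.00856974 -0.01675673]
```

View pics/g.png

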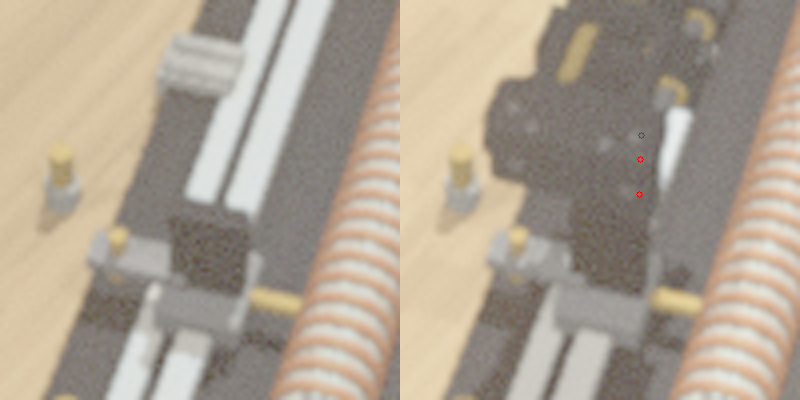

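Run:
```python
from h import *
import pickle
T=pickle.load(open("top.pkl","rb"));S=pickle.load(open("scene.pkl","rb"))
for z in(100,130,160,200):
    print(z,"top far end",[list(unit(r)) for r in ray(T,[[290,170],[298,199]],z)],
     "scene near-end lower corners",[list(unit(r)) for r in ray(S,[[290+85/4,240+160/4],[290+255/4,240+190/4]],z)])
s=read_state();print(R.from_quat(s["orientation"]).as_matrix().round(3))
```

```text
100 top far end [[np.float64(63.5), np.float64(35.0), np.float64(100.0)], [np.float64(-3.4), np.float64(39.7), np.float64(100.0)]] scene near-end lower corners [[np.float64(-56.9), np.float64(-81.9), np.float64(100.0)], [np.float64(17.3), np.float64(-77.4), np.float64(100.0)]]
130 top far end [[np.float64(54.9), np.float64(35.4), np.float64(130.0)], [np.float64(-10.0), np.float64(39.9), np.float64(130.0)]] scene near-end lower corners [[np.float64(-48.4), np.float64(-105.9), np.float64(130.0)], [np.float64(23.1), np.float64(-101.5), np.float64(130.0)]]
160 top far end [[np.float64(46.2), np.float64(35.8), np.float64(160.0)], [np.float64(-16.7), np.float64(40.2), np.float64(160.0)]] scene near-end lower corners [[np.float64(-39.8), np.float64(-129.8), np.float64(160.0)], [np.float64(28.8), np.float64(-125.6), np.float64(160.0)]]
200 top far end [[np.float64(34.7), np.float64(36.3), np.float64(200.0)], [np.float64(-25.6), np.float64(40.5), np.float64(200.0)]] scene near-end lower corners [[np.float64(-28.5), np.float64(-161.8), np.float64(200.0)], [np.float64(36.5), np.float64(-157.8), np.float64(200.0)]]
[[ 0.29  -0.957  0.012]
 [-0.957 -0.29  -0.003]
 [ 0.006 -0.01  -1.   ]]
```

The slider hasn't moved, although the reported TCP is already past the fin. I need to see the fingertip itself, so I'll rise, go back behind the fin, and turn the jaws across the rail. That way the scene camera can see the tip.

>>> send_rows:
  commands:
    - [[0,0,0,0,0,3,0],[0,0,0,0,0,3,0],[0,0,0,0,0,3,0],[0,0,-0.12,0.9,-2.6,0.5,0],[0,0,-0.12,0.9,-2.6,0,0],[0,0,-0.12,0.9,-2.6,0,0],[0,0,-0.12,0.8,-2.4,0,0],[0,0,-0.12,0,0,0,0]]

```text
t: 4.15
eef_pos: [687.9, -159.3, 159.6]
orientation: [-0.58, 0.815, -0.008, 0.0]
wrist_force: [-0.4, -1.7, -0.1]
finger_gap: 0.5
```

>>> send_rows:
  commands:
    - [[0,0,-0.12,0,0,0,0],[0,0,-0.12,0,0,0,0],[0,0,-0.12,0,0,0,0],[0,0,-0.12,0,0,0,0],[0,0,-0.12,0,0,0,0],[0,0,-0.12,0,0,0,0],[0,0,-0.12,0,0,0,0],[0,0,0,0,0,0,0]]

```text
t: 4.82
eef_pos: [686.6, -179.7, 159.4]
orientation: [-0.181, 0.983, -0.013, -0.006]
wrist_force: [-0.4, -0.8, -0.2]
finger_gap: 0.3
```

Run:
```python
from h import *
s=read_state();S=read_camera("scene")
e=np.array(s["eef_pos"]);print(s["t"],e,unit(e));M=R.from_quat(s["orientation"]).as_matrix();print(M.round(3),np.arctan2(M[1,0],M[0,0]))
A=cv2.resize(S["img"][150:370,230:450],None,fx=2.7,fy=2.7,interpolation=cv2.INTER_CUBIC)
A=np.clip((A.clip(0,255)/255.)**.5*255,0,255).astype(np.uint8)
for k in(0,50,100):
    u=(proj(S,e-k*M[:,2])[0]-[230,150])*2.7; cv2.circle(A,tuple(int(v) for v in u),3,(255,0,0),1); print(k,u)
save(A,"i.png")
```

```text
4.8167 [ 686.59702795 -179.67584687  159.44201081] [  -9.3 -197.2  159.4]
[[-0.934 -0.356 -0.007]
 [-0.356  0.934 -0.028]
 [ 0.017 -0.024 -1.   ]] -2.77765335453364
0 [234.61905512 451.9170212 ]
50 [234.88327397 394.42931608]
100 [235.17305112 332.0167195 ]
```

View pics/i.png

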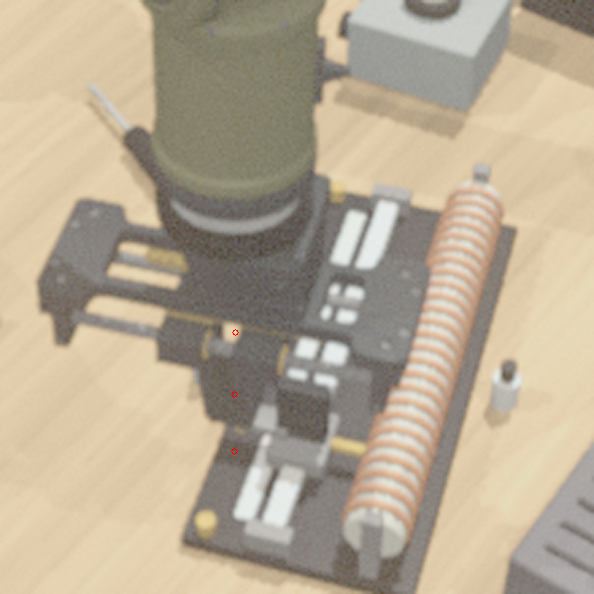

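The image shows the real fingertip at crop (235,419), while the reported TCP projects to (235,452). That puts the tip about 30 mm higher than reported, so it passed over the fin. I'll work with that offset, watch the force, and go down behind the fin.

>>> send_rows:
  commands:
    - [[0,0,-0.035,-0.4,1.8,-2,0],[0,0,0,-0.4,1.8,-2,0],[0,0,0,-0.4,1.6,-2,0],[0,0,0,0,0,-1.5,0],[0,0,0,0,0,-0.5,0],[0,0,0,0,0,0,0]]

```text
t: 5.37
eef_pos: [674.8, -132.7, 78.6]
orientation: [-0.172, 0.985, -0.016, -0.004]
wrist_force: [-0.3, 0.8, -0.2]
finger_gap: 0.3
```

```bash
cat > st.py <<'E'
from h import *
s=read_state();e=np.array(s["eef_pos"]);M=R.from_quat(s["orientation"]).as_matrix()
print(s["t"],e.round(1),unit(e),"tilt",M[:,2].round(3),"yaw",np.arctan2(M[1,0],M[0,0]).round(3),np.round(s["wrist_force"],1))
E
python3 st.py
```

```text
5.3667 [ 674.8 -132.7   78.6] [  -5.3 -149.    78.6] tilt [-0.003 -0.033 -0.999] yaw -2.795 [-0.3  0.8 -0.2]
```

>>> send_rows:
  commands:
    - [[0.03,0,0,-0.2,1.4,-2,0],[0,0,0,0,0.3,-1.5,0],[0,0,0,0,0,-1,0],[0,0,0,0,0,0,0],[0,0,0,0,0,0,0]]

```text
t: 5.78
eef_pos: [676.4, -121.7, 36.6]
orientation: [-0.174, 0.985, -0.004, 0.002]
wrist_force: [0.4, -0.3, -0.3]
finger_gap: 0.3
```

```bash
python3 st.py
```

```text
5.7833 [ 676.4 -121.7   36.6] [  -0.2 -139.1   36.6] tilt [ 0.006 -0.007 -1.   ] yaw -2.792 [ 0.4 -0.3 -0.3]
```

>>> send_rows:
  commands:
    - [[0,0,0,0,0,-1.2,0],[0,0,0,0,0,0,0],[0,0,0,-0.4,1.2,0,0],[0,0,0,-0.4,1.2,0,0],[0,0,0,-0.4,1.2,0,0],[0,0,0,-0.4,1.2,0,0],[0,0,0,-0.4,1.2,0,0],[0,0,0,0,0,0,0]]

```text
t: 6.45
eef_pos: [656.5, -57.7, 27.7]
orientation: [-0.174, 0.985, -0.006, 0.005]
wrist_force: [-0.2, 1.3, 0.0]
finger_gap: 0.2
```

```bash
python3 st.py
python3 - <<'E'
from h import *
S=read_camera("scene")
A=cv2.resize(S["img"][150:370,230:450],None,fx=2.7,fy=2.7,interpolation=cv2.INTER_CUBIC)
save(np.clip((A.clip(0,255)/255.)**.5*255,0,255).astype(np.uint8),"j.png")
E
python3 st.py
```

```text
6.45 [656.5 -57.7  27.7] [  1.5 -72.1  27.7] tilt [ 0.012 -0.009 -1.   ] yaw -2.792 [-0.2  1.3  0. ]
6.5 [657.  -59.   27.8] [  1.6 -73.5  27.8] tilt [ 0.012 -0.01  -1.   ] yaw -2.792 [0.1 0.4 0.4]
```

View pics/j.png

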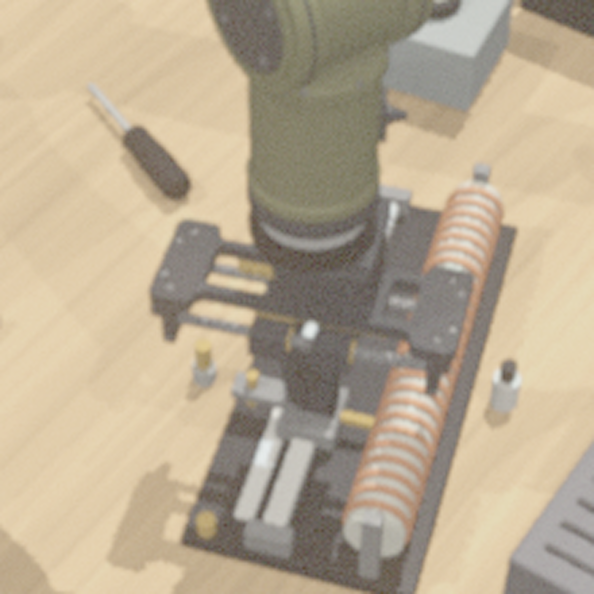

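The slider is being pushed: its wiper has gone from (348,446) to (358,420). Next I'll work out how the fin sits relative to the TCP.

Run:
```python
from h import *
from fit import sb
import pickle
S=pickle.load(open("scene.pkl","rb"))
for z in (46,50,55): print(z,[unit(r) for r in ray(S,np.vstack([sb([103,330]),[(252.5)/2.7-.5+230,(378.5)/2.7-.5+150]]),z)])
print([unit(r) for r in ray(S,[[(348.5)/2.7+229.5,446.5/2.7+149.5],[(358.5)/2.7+229.5,420.5/2.7+149.5]],40)])
```

```text
46 [array([-45.3, -76.9,  46. ]), array([-44.8, -54.6,  46. ])]
50 [array([-44.3, -79.9,  50. ]), array([-43.8, -57.7,  50. ])]
55 [array([-43.1, -83.7,  55. ]), array([-42.6, -61.6,  55. ])]
[array([ 30.2, -86.7,  40. ]), array([ 31. , -64.2,  40. ])]
```

>>> send_rows:
  commands:
    - [[0,0,0,-0.5,1.15,0,0],[0,0,0,-0.4,1.15,0,0],[0,0,0,-0.4,1.15,0,0],[0,0,0,-0.4,1.15,0,0],[0,0,0,-0.4,1.15,0,0],[0,0,0,-0.3,0.8,0,0],[0,0,0,0,0,0,0]]

```text
t: 7.08
eef_pos: [632.1, 11.4, 28.8]
orientation: [-0.173, 0.985, -0.008, 0.007]
wrist_force: [-0.5, -0.5, -0.5]
finger_gap: 0.7
```

```bash
python3 st.py
```

```text
7.0833 [632.1  11.4  28.8] [ 0.8  1.2 28.8] tilt [ 0.017 -0.013 -1.   ] yaw -2.794 [-0.5 -0.5 -0.5]
```

>>> send_rows:
  commands:
    - [[0,0,0,-0.2,0.5,0,0],[0,0,0,-0.2,0.5,0,0],[0,0,0,-0.2,0.5,0,0],[0,0,0,-0.1,0.3,0,0],[0,0,0,0,0,0,0]]

```text
t: 7.5
eef_pos: [624.9, 31.1, 29.1]
orientation: [-0.173, 0.985, -0.008, 0.008]
wrist_force: [-0.3, -0.2, 0.4]
finger_gap: 0.4
```

```bash
python3 st.py
```

```text
7.5 [624.9  31.1  29.1] [ 0.3 22.2 29.1] tilt [ 0.018 -0.013 -1.   ] yaw -2.794 [-0.3 -0.2  0.4]
```

>>> send_rows:
  commands:
    - [[0,0,0,-0.1,0.3,0,0],[0,0,0,-0.1,0.2,0,0],[0,0,0,0,0,0,0]]

```text
t: 7.75
eef_pos: [622.8, 35.8, 29.1]
orientation: [-0.172, 0.985, -0.008, 0.008]
wrist_force: [0.9, -1.0, 0.5]
finger_gap: 0.3
```

>>> send_rows:
  commands:
    - [[0,0,0,-0.1,0.2,0,0],[0,0,0,0,0,0,0]]

```text
t: 7.92
eef_pos: [621.9, 37.4, 29.2]
orientation: [-0.172, 0.985, -0.009, 0.008]
wrist_force: [-0.1, -0.5, -0.3]
finger_gap: 0.1
```

>>> send_rows:
  commands:
    - [[0,0,0,-0.1,0.2,0,0],[0,0,0,0,0,0,0]]

```text
t: 8.08
eef_pos: [621.7, 37.3, 29.3]
orientation: [-0.171, 0.985, -0.01, 0.008]
wrist_force: [1.4, -1.1, -0.2]
finger_gap: 0.6
```

>>> send_rows:
  commands:
    - [[0,0,0,-0.1,0.3,0,0],[0,0,0,0,0,0,0]]

```text
t: 8.25
eef_pos: [621.6, 37.2, 29.4]
orientation: [-0.17, 0.985, -0.012, 0.009]
wrist_force: [-0.1, -0.7, -0.3]
finger_gap: 0.6
```

>>> send_rows:
  commands:
    - [[0,0,0,-0.1,0.3,0,0],[0,0,0,-0.1,0.3,0,0]]

```text
t: 8.42
eef_pos: [621.2, 38.4, 29.7]
orientation: [-0.168, 0.986, -0.015, 0.011]
wrist_force: [3.3, -6.1, -4.2]
finger_gap: 0.6
```

>>> send_rows:
  commands:
    - [[0,0,0,-0.1,0.35,0,0]]

```text
t: 8.5
eef_pos: [621.0, 39.0, 29.7]
orientation: [-0.167, 0.986, -0.017, 0.011]
wrist_force: [3.7, -5.2, -3.6]
finger_gap: 0.5
```

>>> send_rows:
  commands:
    - [[0,0,0,-0.1,0.35,0,0]]

```text
t: 8.58
eef_pos: [620.6, 40.4, 29.7]
orientation: [-0.166, 0.986, -0.019, 0.012]
wrist_force: [2.5, -4.7, -0.7]
finger_gap: 0.2
```

>>> send_rows:
  commands:
    - [[0,0,0,-0.1,0.3,0,0]]

```text
t: 8.67
eef_pos: [619.8, 42.5, 29.6]
orientation: [-0.165, 0.986, -0.019, 0.012]
wrist_force: [1.4, -2.4, -1.0]
finger_gap: 0.5
```

>>> send_rows:
  commands:
    - [[0,0,0,-0.1,0.3,0,0]]

```text
t: 8.75
eef_pos: [618.4, 46.1, 29.6]
orientation: [-0.165, 0.986, -0.019, 0.011]
wrist_force: [1.0, -0.2, 0.7]
finger_gap: 0.7
```

The push force peaked at about 7 N and then fell away, at the expected place. I'll back off now, then rise.

>>> send_rows:
  commands:
    - [[0,0,0,0.3,-1,0,0],[0,0,0,0.6,-1.8,0,0],[0,0,0,0.6,-1.8,0,0],[0,0,0,0,0,3,0],[0,0,0,0,0,3,0],[0,0,0,0,0,3,0],[0,0,0,0.3,-3.5,2,0],[0,0,0,0,-3.5,0,0]]

```text
t: 9.42
eef_pos: [629.4, -53.6, 139.4]
orientation: [-0.178, 0.984, -0.008, 0.003]
wrist_force: [1.0, -1.0, 0.2]
finger_gap: 0.4
```

>>> send_rows:
  commands:
    - [[0,0,0,0,-3.5,0,0],[0,0,0,0,-3.5,0,0],[0,0,0,0,0,0,0]]

```text
t: 9.67
eef_pos: [628.6, -132.9, 142.9]
orientation: [-0.176, 0.984, -0.009, 0.004]
wrist_force: [0.2, -1.2, 0.8]
finger_gap: 0.3
```

```bash
python3 st.py
python3 - <<'E'
from h import *
import pickle
S=read_camera("scene");T=read_camera("top");pickle.dump((S,T),open("k.pkl","wb"))
A=cv2.resize(S["img"][190:300,300:420],None,fx=5,fy=5,interpolation=cv2.INTER_CUBIC)
save(np.clip((A.clip(0,255)/255.)**.6*255,0,255).astype(np.uint8),"k.png")
E
```

```text
9.6667 [ 628.6 -132.9  142.9] [ -49.1 -134.2  142.9] tilt [ 0.012 -0.016 -1.   ] yaw -2.787 [ 0.2 -1.2  0.8]
```

View pics/k.png

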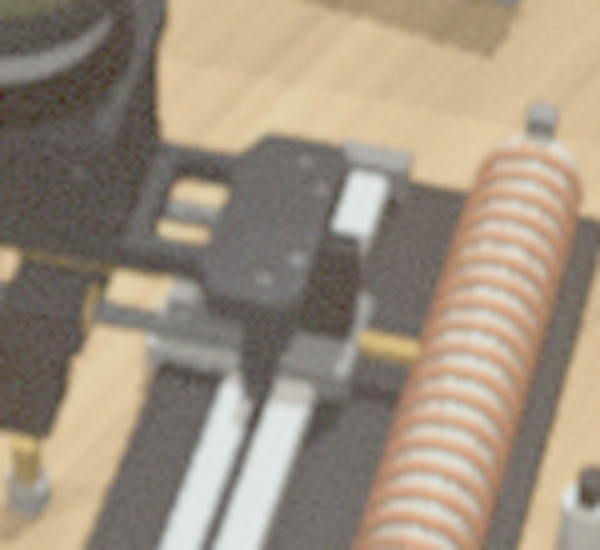

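The slider's arm now sits over the clip near (200,330). I'll move on towards the tuner and check the click stop from there with a clear view.

>>> send_rows:
  commands:
    - [[0,0,0,-0.9,3.8,0.3,0],[0,0,0,-0.9,3.8,0,0],[0,0,0,-0.9,3.8,0,0],[0,0,0,-0.9,3.8,0,0],[0,0,0,-0.9,3.8,0,0],[0,0,0,-0.9,3.8,0,0],[0,0,0,-0.9,3.8,0,0],[0,0,0,-0.9,3.8,0,0]]

```text
t: 10.43
eef_pos: [549.5, 187.5, 143.4]
orientation: [-0.179, 0.984, -0.001, 0.001]
wrist_force: [1.0, 0.6, 0.2]
finger_gap: 0.9
```

>>> send_rows:
  commands:
    - [[0,0,0,-1,3.8,0,0],[0,0,0,-1,3.8,0,0],[0,0,0,-1,3.8,0,0],[0,0,0,-0.5,2,0,0],[0,0,0,0,0,0,0]]

```text
t: 10.85
eef_pos: [499.5, 344.6, 139.1]
orientation: [-0.196, 0.981, 0.007, -0.005]
wrist_force: [0.1, 0.8, -0.2]
finger_gap: 0.4
```

```bash
python3 st.py
python3 - <<'E'
from h import *
import pickle
S=read_camera("scene");T=read_camera("top");pickle.dump((S,T),open("l.pkl","wb"))
S0=pickle.load(open("scene.pkl","rb"));T0=pickle.load(open("top.pkl","rb"))
f=lambda I,k:np.clip((cv2.resize(I,None,fx=k,fy=k,interpolation=cv2.INTER_CUBIC).clip(0,255)/255.)**.6*255,0,255).astype(np.uint8)
# left: top view clip now; mid: scene clip now; below: tuner originals in both cameras
a=f(T["img"][190:250,265:325],6);b=f(S["img"][215:275,320:380],6)
c=f(np.ascontiguousarray(T0["img"][225:265,145:195]),6)[:220,:300];d=f(S0["img"][130:170,365:415],6)[:220,:300]
out=np.zeros((580,720,3),np.uint8);out[:360,:360]=a;out[:360,360:]=b;out[360:,:300]=c;out[360:,360:660]=d
save(out,"l.png")
E
```

```text
10.85 [499.5 344.6 139.1] [-17.3 359.4 139.1] tilt [-0.013  0.013 -1.   ] yaw -2.748 [ 0.1  0.8 -0.2]
```

View pics/l.png

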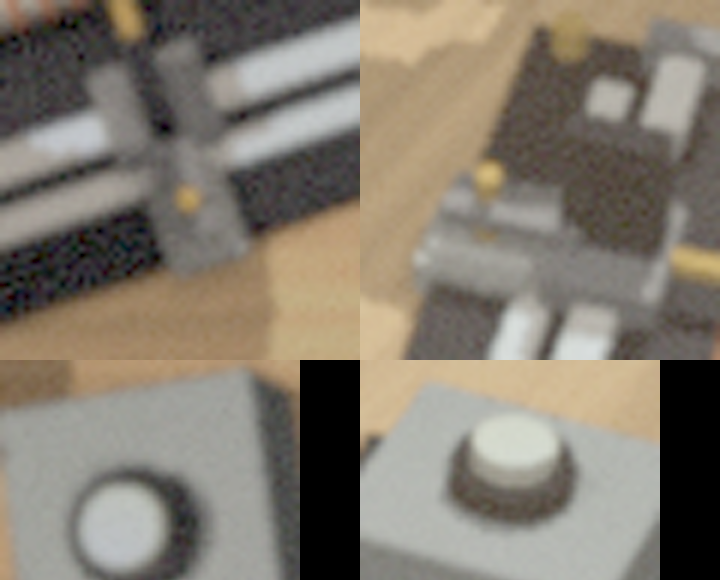

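Run:
```python
from h import *
import pickle
S,T=pickle.load(open("l.pkl","rb"))
for z in(46,50,54): print(z,"T",unit(ray(T,[[295.9,222.7]],z)[0]),"S",unit(ray(S,[[340.9,244.6]],z)[0]))
print("btn",ray(T,[[164.9,252.6]],86),ray(S,[[390.4,143.4]],86))
g=pickle.load(open("top.pkl","rb"))["img"][225:275,145:190].min(2)
m=(g>150).astype(np.uint8);n,l,st,ce=cv2.connectedComponentsWithStats(m);print(st,ce+[145,225])
e=np.array(read_state()["eef_pos"])
```

```text
46 T [-41.3  61.6  46. ] S [-44.7  62.5  46. ]
50 T [-42.   61.5  50. ] S [-43.7  58.9  50. ]
54 T [-42.8  61.5  54. ] S [-42.7  55.2  54. ]
btn [[504.39108495 340.29428282  86.        ]] [[505.31823787 336.80769796  86.        ]]
[[   0    0   45   50 2172]
 [  15   23   10   10   78]] [[167.08149171 249.38812155]
 [164.73076923 252.61538462]]
```

The pin dot measures y≈61.5 (top) and 59 (scene), against the groove at 63 and 60 in the same cameras. That's within about 1.5 mm, so it agrees with the click. The button is at (505,338), and I'll centre over it and go down.

>>> send_rows:
  commands:
    - [[0,0,0,0.5,-0.6,-1.5,0],[0,0,0,0,0,-2,0],[0,0,0,0,0,-1.5,0],[0,0,0,0,0,0,0],[0,0,0,0,0,0,0]]

```text
t: 11.37
eef_pos: [508.8, 324.0, 90.7]
orientation: [-0.187, 0.982, 0.005, -0.004]
wrist_force: [0.6, 0.2, 0.4]
finger_gap: 0.4
```

```bash
python3 st.py
```

```text
11.3667 [508.8 324.   90.7] [-15.2 336.9  90.7] tilt [-0.01   0.009 -1.   ] yaw -2.765 [0.6 0.2 0.4]
```

>>> send_rows:
  commands:
    - [[0,0,0,-0.3,1.3,0,0],[0,0,0,0,0,-1,0],[0,0,0,0,0,0,0],[0,0,0,0,0,0,0]]

```text
t: 11.7
eef_pos: [508.0, 336.0, 83.1]
orientation: [-0.185, 0.983, 0.006, -0.002]
wrist_force: [-0.1, 0.9, 1.1]
finger_gap: 0.7
```

>>> send_rows:
  commands:
    - [[0,0,0,0,0,-0.6,0],[0,0,0,0,0,-0.4,0],[0,0,0,0,0,0,0]]

```text
t: 11.95
eef_pos: [508.4, 336.4, 73.0]
orientation: [-0.185, 0.983, 0.006, -0.002]
wrist_force: [-0.0, 0.2, -0.3]
finger_gap: 0.7
```

>>> send_rows:
  commands:
    - [[0,0,0,0,0,-0.4,0],[0,0,0,0,0,-0.4,0]]

```text
t: 12.12
eef_pos: [508.7, 336.5, 64.9]
orientation: [-0.185, 0.983, 0.006, -0.001]
wrist_force: [-0.7, -0.3, 0.3]
finger_gap: 0.8
```

>>> send_rows:
  commands:
    - [[0,0,0,-0.1,0,-0.3,0],[0,0,0,0,0,-0.3,0]]

```text
t: 12.28
eef_pos: [507.5, 336.3, 57.9]
orientation: [-0.185, 0.983, 0.006, -0.001]
wrist_force: [1.0, -0.2, 0.2]
finger_gap: 0.5
```

>>> send_rows:
  commands:
    - [[0,0,0,0,0,-0.3,0],[0,0,0,0,0,-0.3,0]]

```text
t: 12.45
eef_pos: [507.4, 336.3, 51.2]
orientation: [-0.185, 0.983, 0.006, -0.001]
wrist_force: [-0.8, -0.3, -0.3]
finger_gap: 0.5
```

>>> send_rows:
  commands:
    - [[0,0,0,0,0,-0.3,0],[0,0,0,0,0,-0.3,0]]

```text
t: 12.62
eef_pos: [507.4, 336.2, 44.6]
orientation: [-0.185, 0.983, 0.006, -0.002]
wrist_force: [-1.3, -0.1, 3.4]
finger_gap: 0.4
```

Contact at a TCP z of about 46, so the real tip is roughly 40 mm above the reported point. Pressing on.

>>> send_rows:
  commands:
    - [[0,0,0,0,0,-0.35,0],[0,0,0,0,0,-0.35,0]]

```text
t: 12.78
eef_pos: [507.7, 336.2, 41.1]
orientation: [-0.185, 0.983, 0.008, -0.001]
wrist_force: [-13.6, -2.4, 50.4]
finger_gap: 0.1
```

>>> send_rows:
  commands:
    - [[0,0,0,0,0,-0.5,0],[0,0,0,0,0,-0.5,0]]

```text
t: 12.95
eef_pos: [507.6, 336.5, 41.2]
orientation: [-0.185, 0.983, 0.012, -0.001]
wrist_force: [-12.6, -2.9, 40.1]
finger_gap: 0.6
```

It bottomed out at 40–50 N, with about 5–6 mm of travel from first contact. Lifting off.

>>> send_rows:
  commands:
    - [[0,0,0,0,0,1,0],[0,0,0,0,0,2,0],[0,0,0,0,0,3,0],[0,0,0,0,0,3,0],[0,0,0,0,0,2,0],[0,0,0,0,0,0,0],[0,0,0,0,0,0,0],[0,0,0,0,0,0,0]]

```text
t: 13.62
eef_pos: [508.2, 336.2, 158.3]
orientation: [-0.184, 0.983, 0.014, 0.0]
wrist_force: [0.4, -0.5, -0.6]
finger_gap: 0.7
```

```bash
python3 st.py
python3 - <<'E'
from h import *
import pickle
S=read_camera("scene");T=read_camera("top");T0=pickle.load(open("top.pkl","rb"));S0=pickle.load(open("scene.pkl","rb"));lS,lT=pickle.load(open("l.pkl","rb"))
d=lambda a,b,y0,y1,x0,x1:cv2.phaseCorrelate(*[np.float32(cv2.cvtColor(np.ascontiguousarray(i["img"][y0:y1,x0:x1]),cv2.COLOR_RGB2GRAY)) for i in(a,b)])
print("slider now vs before press T",d(lT,T,190,250,265,325),"S",d(lS,S,215,275,320,380))
for n,r in dict(adapter=(218,244,327,353),plug=(142,168,281,307),screwd=(275,350,250,300),key=(285,345,355,400),pot=(110,175,415,485),bottle=(140,180,165,210),mug=(290,350,405,460)).items(): print(n,np.round(d(T0,T,*r)[0],2))
save(S["img"],"m.png")
E
```

```text
13.6167 [508.2 336.2 158.3] [-11.8 348.6 158.3] tilt [-0.004  0.027 -1.   ] yaw -2.772 [ 0.4 -0.5 -0.6]
slider now vs before press T ((0.07056103058333107, 0.09633134169560265), 0.8505262454350789) S ((0.07641949979426954, 0.008558404175143863), 0.8131372213363648)
adapter [0.57 0.47]
plug [0.47 0.57]
screwd [-0.26  0.65]
key [0.54 0.01]
pot [-0.02 -0.06]
bottle [ 0.54 -0.04]
mug [0.1  0.06]
```

```bash
python3 -c "
from rig import *
print(finish_job())"
```

```text
the job is handed in; nothing more can be done
None
```

I pushed the slider into the groove of the stop clip with the closed fingers, pressed the tuner's button until it bottomed out, lifted clear, and handed the job in at about 14 s. The hand-in gives no verdict.

- **First attempt missed:** the fingertips were 30–40 mm higher than the reported TCP, so they passed over the fin without touching it. I spotted this in the images, allowed for it, and turned the jaws across the rail for the second push.
- **Slider:** the push peaked at about 7 N at the first ridge and then fell away. The pin then measured within about 1.5 mm of the groove's middle in both cameras. Before and after the button press it shifted less than 0.1 px.
- **Button:** there was about 5 mm of travel from first contact to a hard stop at 40–50 N. I saw the press only through force and height. That it came up again I infer from the arm lifting 117 mm clear with no force left.
- **Loose things:** all seven shifted less than 1 px in the top view, roughly 2 mm or less. The meter was never approached.
- **Check not made:** the final picture could not be viewed, because the limit of 12 was reached. The last checks are numerical only.

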